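Lock a sash cradle with its quarter-turn pin and tug-test it

ROBOT

A 6-joint arm with a two-finger parallel gripper is mounted at the origin on the work surface. World frame = base frame: x ahead of the robot, y to its left, z up, the work surface at z = 0. Lengths are in m, angles in degrees, forces in N, time in s.
With the tool pointing down it reaches from about 0.25 to 0.725 m from the base axis. Payload 9.7 kg.
Tool frame: the origin (TCP) lies at the very end of the fingers, on their centre line; the grasp point (between the pads) lies 19 mm behind it; z points along the fingers, y is the direction in which the jaws open and shut (so a half turn about z gives the same grasp; the last joint's range is limited). The gripper opens to 85 mm and grips with 20 to 120 N. Pads are 22 mm wide; open, the fingers measure 114 mm over their backs; the gripper's body (76 mm by 85 mm) begins 54 mm behind the grasp point. The pads swing forward as they close: fully open they stand 13 mm farther back than shut.
Start: joints at [-66.291, 4.979, 10.078, 95.1, 0, 90], TCP at [0.221, -0.504, 0.231] pointing down, gripper open.
Joint ranges: [-179.16, 179.16], [-48.56, 103.87], [-65.8, 70.77], [-126.05, 130.52], [-82.76, 87.17], [-180, 180]. Speed limits (degrees/s): [127.2, 127.2, 147.25, 180, 180, 180].

INTERFACE

Orientations are given as [roll, pitch, yaw] about the fixed x, y, z axes, in that order (R = Rz(yaw) Ry(pitch) Rx(roll)).
In Python, from workcell import bot gives the robot as it stands.
- The arm moves only by the shell command python3 -m pendant 'ROWS' [FORCE]. ROWS is JSON, a list that holds one entry, the list of rows, each a list of 7 numbers: the shift along the tool's x, y, z in cm, then the turn, a rotation vector about the tool's x, y, z in rad, then the opening in per cent of the stroke, from 0 (shut) to 100 (fully open). In form: [[[dx, dy, dz, ax, ay, az, gripper], ...]]. A call has 1 to 5 rows; each row shifts and turns the pose as measured when the row begins, along the tool's axes as they then stand; what a row does not reach is not made up. A row lasts 1/12 s, in which the tool goes at most 41.7 mm and 7.16 degrees, less where a joint would pass 70% of its speed; a pose out of reach is approached as far as the arm can. A call with a gripper value outside its range is refused whole. The fingers move at their own pace and stop on an object; FORCE is the grip in N (left out, the last holds). Time passes only in rows, so rows that do not move let the fingers close. It gives the time, the measured TCP pose, the force and the opening at its end, in the units of the state.
- bot.get_obs(): the state, without advancing time (a new reading comes with each control period).
- bot.camera(name): name is "scene" or "side" or "wrist"; returns the picture (480x640x3 uint8, red, green, blue); there is no depth.
- bot.get_calibration(name): a dict with "intrinsics" (3x3 intrinsics, pixels), "D" ([k1, k2, p1, p2, k3] as OpenCV has them; the pictures are not rectified), "pose" (4x4, takes a point from camera to world coordinates); the wrist camera has in their place "T_tool_cam" (4x4, takes a point from camera to tool coordinates, whose origin is the TCP and whose axes are the flange's). Camera axes: x right, y down, z forward; pixel columns grow to the right and rows downward; lengths in m; the calibration is good to about 2 mm. A picture is of the moment at which its call begins: read the wrist's pose just before it. get_calibration takes no time and is no camera call.
- bot.job_done(): hands the job in, once; it reports no verdict.
Trained networks look in the newest picture that a camera, given by its name, has taken for a name from the list of things; names that differ only in an ending like _2 or _b are one class to them, and where a whole thing is asked for, a point or a joint stands for the part that bears it (a point fixed in the world has none). Each returns a list of dicts, best first, with "confidence" (0 to 1); they miss things now and then, are a little off and sometimes report something else, mostly with a low value. They report only what shows in the picture. A call takes as long as a camera call. They do not tell look-alikes from the thing itself.
- bot.masks_of(camera, thing): "pixels" (480x640 bool, what is visible of it) and "extent" ([left, top, right, bottom] in pixels, round what is visible of it).
- bot.mark_of(camera, thing): "uv" ([column, row] in pixels: a listed point, or the origin of a listed thing).
The state is a dict: "time": time; "q": joint angles; "qd": joint speeds; "joint_efforts": joint torques, N m; "ee_pos": TCP position; "tcp_rot": TCP orientation; "wrist_force": force on the tool from outside, world axes, zero at the start; "torque": the same for the moment, N m; "opening": finger opening in m.
Only numpy, scipy, OpenCV 4.12 (cv2) and the standard library are available. Lean on these libraries where they do the work, as an engineer would, in place of code of your own. Each camera call takes 0.05 s, during which the arm holds its last target. There are 200 camera calls.

TASK

Take the T-handled pin out of the wooden rack, put it fully home in the slotted lock box on the window sash and give it a quarter turn either way. Then prove that it is caught: tug it straight up with a steady 12 N or so for one second, let it back down fully home, still turned, and let go. Never load the lock with more than 30 N, and leave the round-knobbed pin and the paint tin where they are.

Things in the scene. Friction and masses are not known exactly. Their poses are not given: they have to be found in the camera images.
- pin_grip (a point): loose T-handled steel pin, 0.11 to 0.22 kg, upright in one of the rack's two holes. Point: centre of its handle, an upright flat bar 46 (x) x 12 (y) x 34 mm tall (z) on a round collar 34 mm across, 5 mm thick. The point lies 22 mm above the collar's underside; bar's top 17 mm above it, collar's top 17 mm below it. z up, x along the bar and along the two lugs at the foot
- pin_collar (a point): centre of the underside of the pin's collar, the face that seats on the rack or on the lock box; same axes. Below it: a round shank 17 mm across and 16 mm long, then a cross-bar (two lugs) 40 (x) x 9 (y) mm and 8 mm tall, then a 4 mm lead-in 34 x 5 mm; the pin ends 28 mm below this point
- rack: wooden rack, fixed, 80 (x) x 180 (y) x 45 mm tall; origin at the centre of its underside. Two through holes 46 (x) x 22 (y) mm at y = +50 and -50 mm; one pin hangs by its collar in each, either pin in either hole
- lock_slot (a point): centre of the top face of the lock box, a hollow steel box 90 x 90 x 60 mm tall. z up, x along the slot. The 8 mm lid is pierced by a slot 44 (x) x 13 (y) mm with a 21 x 21 mm square opening in its middle. The pin enters with its lugs along the slot until its collar sits on this face (pin_collar at this point); depth under the face: 52 mm. Seated, it turns freely
- cradle: lock box and the small white sash (42 mm tall) bolted beyond it, one fixed body; origin 60 mm below lock_slot, same axes. Two catch bars are hidden under the lid: once turned 90 degrees (at least 65), the pin has 2 to 6.5 mm of free lift, different every time and not visible, before its lugs come hard up against the bars (rigid steel on steel)
- knob_pin_head (a point): centre of the round head (30 mm across, 20 mm tall) of the other pin, in the other hole of the rack; not to be used. Same collar, head centre 27 mm above the collar's underside
- tin_mid (a point): paint tin 100 mm across, 120 mm tall, this point half-way up; a bystander
There are look-alikes about, which are no part of the job. What is shaped like the part that bears pin_grip but orange is not meant.

How it is judged:
By the outcome, as a careful person would: the job done as asked, in the order asked, and still so for the second after the job is handed in, with the robot touching nothing.
It also fails if it takes over 72 s, if anything falls off the work surface, if the arm or the gripper's body presses on something with over 40 N, if the wrist force passes 120 N, or if a joint passes its speed limit or range.

## Working session

There is one attempt and no reset: what is moved stays moved. The work goes in short steps, Python scripts to look and compute and a shell command to move; the robot and the scene stay as the last step left them, time stands still between calls to the robot, and variables do not carry over. Pictures are saved under pics/ and viewed, about 8 in all and at most 12, crops included, and the job is handed in when it is done.

```bash
ls; mkdir -p pics
cat > h.py <<'E'
import numpy as np, cv2, sys
from scipy.spatial.transform import Rotation as R
from workcell import bot
def cam(name):
    o=bot.get_obs(); c=bot.get_calibration(name); img=bot.camera(name)
    if 'pose' in c: T=np.array(c['pose'])
    else:
        W=np.eye(4); W[:3,:3]=R.from_euler('xyz',o['tcp_rot'],degrees=True).as_matrix(); W[:3,3]=o['ee_pos']
        T=W@np.array(c['T_tool_cam'])
    return img,(np.array(c['intrinsics']),np.array(c['D'],float),T)
def ray(C,uv):
    K,D,T=C; p=cv2.undistortPoints(np.array([[uv]],float),K,D)[0,0]
    return T[:3,3],T[:3,:3]@np.array([p[0],p[1],1])
def at_z(C,uv,z):
    o,d=ray(C,uv); return o+d*(z-o[2])/d[2]
def proj(C,P):
    K,D,T=C; Ti=np.linalg.inv(T); P=np.atleast_2d(P)
    return cv2.projectPoints(P,cv2.Rodrigues(Ti[:3,:3])[0],Ti[:3,3],K,D)[0][:,0]
def tri(obs):
    A=np.zeros((3,3));b=np.zeros(3);L=[]
    for C,uv in obs:
        o,d=ray(C,uv);d=d/np.linalg.norm(d);M=np.eye(3)-np.outer(d,d);A+=M;b+=M@o;L.append((o,M))
    p=np.linalg.solve(A,b); return p,[round(1e3*np.linalg.norm(M@(p-o)),1) for o,M in L]
def save(n,img,crop=None,s=1):
    if crop: img=img[crop[1]:crop[3],crop[0]:crop[2]]
    cv2.imwrite('pics/'+n,cv2.resize(img[:,:,::-1],None,fx=s,fy=s,interpolation=cv2.INTER_CUBIC))
E
python3 - <<'E'
from h import *
print({k:np.round(v,3) for k,v in bot.get_obs().items()})
ims=[]
for n in ['scene','side']:
    im,C=cam(n); ims.append(im); print(n,C[2][:3,3].round(3))
    for t in ['pin_grip','pin_collar','rack','lock_slot','cradle','knob_pin_head','tin_mid']:
        print(t,[(np.round(m['uv'],1).tolist(),round(m['confidence'],2)) for m in bot.mark_of(n,t)])
save('a.png',np.vstack(ims),s=0.62)
E
```

```text
pics
{'time': np.float64(0.0), 'q': array([-6.6291e+01,  5.0110e+00,  1.0033e+01,  9.5098e+01,  1.0000e-03,
        9.0001e+01]), 'qd': array([ 0.015,  0.053,  0.034,  0.102, -0.044, -0.024]), 'joint_efforts': array([-1.0000e-03, -5.2039e+01,  4.6480e+01,  1.6000e-02, -0.0000e+00,
        0.0000e+00]), 'ee_pos': array([ 0.221, -0.503,  0.231]), 'tcp_rot': array([-1.79924e+02, -1.00000e-03,  2.37080e+01]), 'wrist_force': array([-0.265,  0.02 ,  0.807]), 'torque': array([0.032, 0.021, 0.052]), 'opening': np.float64(0.085)}
scene [1.21  0.128 0.731]
pin_grip [([177.6, 244.9], 0.78), ([145.7, 227.3], 0.78), ([165.7, 290.9], 0.74), ([218.7, 197.6], 0.7), ([197.5, 220.2], 0.69)]
pin_collar [([197.7, 226.0], 0.93), ([147.0, 233.1], 0.81), ([178.1, 251.7], 0.72), ([167.3, 299.6], 0.7), ([215.6, 205.2], 0.69)]
rack [([200.7, 268.6], 0.63)]
lock_slot [([366.8, 283.3], 0.88)]
cradle []
knob_pin_head [([209.6, 252.8], 0.78)]
tin_mid [([503.8, 241.4], 0.7)]
side [ 0.322 -1.241  0.826]
pin_grip [([416.4, 322.0], 0.95), ([251.5, 333.9], 0.93), ([333.7, 374.2], 0.74), ([353.6, 328.7], 0.63)]
pin_collar [([300.0, 348.9], 0.96), ([416.6, 328.3], 0.92), ([254.2, 340.7], 0.89), ([336.9, 384.2], 0.87), ([359.9, 336.5], 0.81)]
rack [([356.2, 337.4], 0.64)]
lock_slot [([351.1, 224.2], 0.87)]
cradle [([349.1, 245.3], 0.65)]
knob_pin_head [([361.9, 298.2], 0.72)]
tin_mid [([279.7, 177.3], 0.81)]
```

View pics/a.png

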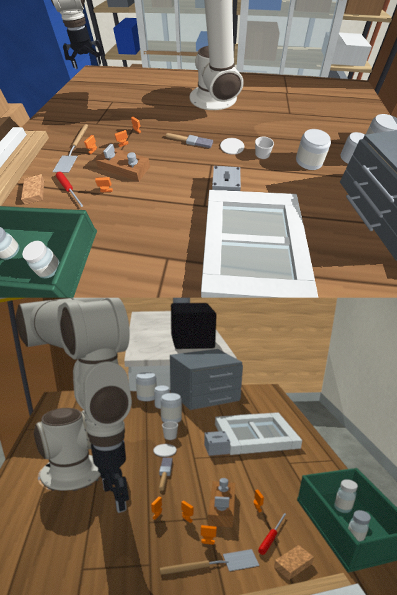

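The overview shows four orange T-look-alikes: scene (146,227), (197,220), (219,198) and (166,291). The grey T-pin is in the rack at scene (178,245) / side (354,329), and the knob pin is at scene (210,253) / side (362,298). The grey one fits the description because it is steel and in the rack. I'll confirm it in a crop and triangulate.

Run:
```python
from h import *
i1,C1=cam('scene'); i2,C2=cam('side')
for n,a,b in [('grip',(177.6,244.9),(353.6,328.7)),('collar',(178.1,251.7),(359.9,336.5)),('knob',(209.6,252.8),(361.9,298.2)),('slot',(366.8,283.3),(351.1,224.2)),('rack',(200.7,268.6),(356.2,337.4)),('tin',(503.8,241.4),(279.7,177.3))]:
    p,r=tri([(C1,a),(C2,b)]); print(n,p.round(4),r)
A=cv2.resize(i1[210:320,120:270],(750,550))[:, :400]
save('b.png',np.hstack([cv2.resize(i1[225:285,150:230],(400,300)),cv2.resize(i2[280:370,320:400],(338,300))]))
save('b.png',np.vstack([np.hstack([cv2.resize(i1[225:285,150:230],(400,300)),cv2.resize(i2[270:360,320:440],(400,300))]),np.hstack([cv2.resize(i1[255:315,330:410],(400,300)),cv2.resize(i2[190:265,310:410],(400,300))])]))
```

```text
grip [ 0.5261 -0.3183  0.0634] [np.float64(3.5), np.float64(3.5)]
collar [ 0.5361 -0.32    0.047 ] [np.float64(0.5), np.float64(0.5)]
knob [ 0.5564 -0.2308  0.0746] [np.float64(0.5), np.float64(0.5)]
slot [0.5924 0.1135 0.0618] [np.float64(2.0), np.float64(2.0)]
rack [ 0.5404 -0.2722  0.0039] [np.float64(0.6), np.float64(0.6)]
tin [0.4287 0.41   0.066 ] [np.float64(0.9), np.float64(0.9)]
```

View pics/b.png

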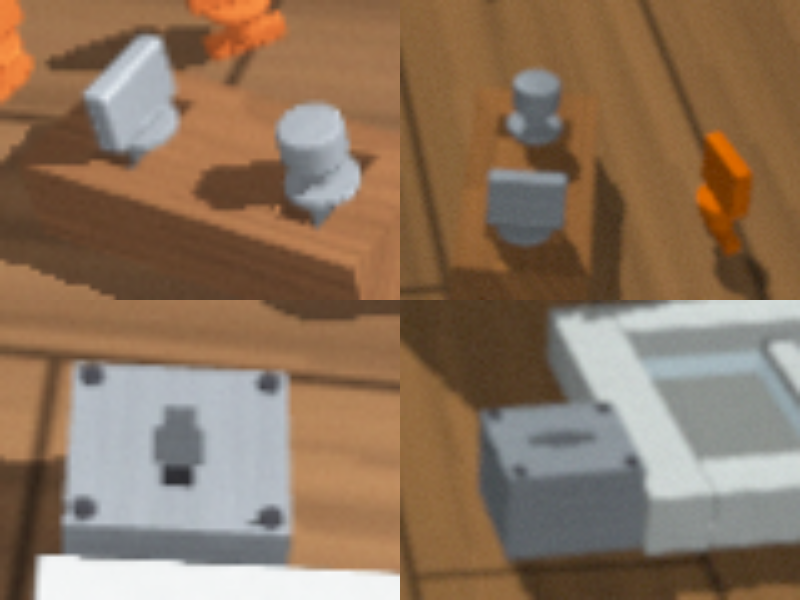

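The crop confirms it: the grey flat-bar T-pin is at scene (178,245) and the round knob pin is beside it. The lock box slot runs roughly along world x, at scene (367,283). Next I move the wrist over the pin.

```bash
python3 -m pendant '[[[4,0,0,0,0,0,100],[4,-0.5,0,0,0,0,100],[4,-0.5,0,0,0,0,100],[4,-0.5,0,0,0,0,100],[4,-0.5,0,0,0,0,100]]]' ; python3 -m pendant '[[[4,-0.5,0,0,0,0,100],[4,-0.5,0,0,0,0,100],[0,0,0,0,0,0.12,100],[0,0,0,0,0,0.12,100],[0,0,0,0,0,0.12,100]]]'
python3 -c "
from h import *
print(np.round(bot.get_calibration('wrist')['T_tool_cam'],3))"
```

```text
time: 1.32
ee_pos: [0.3962, -0.4064, 0.231]
tcp_rot: [179.9, 0.1, 22.9]
wrist_force: [-0.3, -0.5, 0.1]
opening: 0.0855
time: 1.73
ee_pos: [0.476, -0.3576, 0.2296]
tcp_rot: [180.0, 0.0, 2.3]
wrist_force: [-0.4, -1.4, -0.6]
opening: 0.0857
[[-0.    -0.959 -0.284  0.073]
 [ 1.     0.    -0.001 -0.   ]
 [ 0.001 -0.284  0.959 -0.143]
 [ 0.     0.     0.     1.   ]]
```

```bash
python3 -m pendant '[[[0,0,0,0,0,0.12,100],[0,0,0,0,0,0.12,100],[0,0,0,0,0,0.08,100],[0,0,0,0,0,0,100]]]'
cat > w.py <<'E'
from h import *
import pickle,os
n=sys.argv[1]; im,C=cam('wrist')
o=bot.get_obs(); print(np.round(o['ee_pos'],4),np.round(o['tcp_rot'],2))
rec={}
for t in sys.argv[2:]:
    rec[t]=[m['uv'] for m in bot.mark_of('wrist',t)]; print(t,[(np.round(m,1).tolist(),at_z(C,m,dict(pin_grip=.067,pin_collar=.045,knob_pin_head=.072,lock_slot=.06,rack=0).get(t,0)).round(4).tolist()) for m in rec[t]])
pickle.dump((im,C,rec),open(n+'.pkl','wb')); save(n+'.png',im)
E
python3 w.py w1 pin_grip pin_collar knob_pin_head rack
```

```text
time: 2.07
ee_pos: [0.4772, -0.3565, 0.229]
tcp_rot: [180.0, 0.1, -17.2]
wrist_force: [-0.2, 0.3, 0.3]
opening: 0.0857
[ 0.4771 -0.3565  0.229 ] [ 1.7999e+02  6.0000e-02 -1.6930e+01]
pin_grip [([299.0, 285.9], [0.4261, -0.3241, 0.067]), ([255.3, 166.5], [0.5302, -0.3225, 0.067]), ([164.3, 8.4], [0.6559, -0.2975, 0.067])]
pin_collar [([304.0, 274.6], [0.4265, -0.3278, 0.045]), ([256.5, 164.4], [0.5304, -0.3201, 0.045]), ([399.7, 188.4], [0.4763, -0.4278, 0.045]), ([174.3, 13.9], [0.6576, -0.2977, 0.045])]
knob_pin_head [([257.7, 163.5], [0.5321, -0.3259, 0.072])]
rack [([209.9, 161.8], [0.5436, -0.2711, 0.0])]
```

View pics/w1.png

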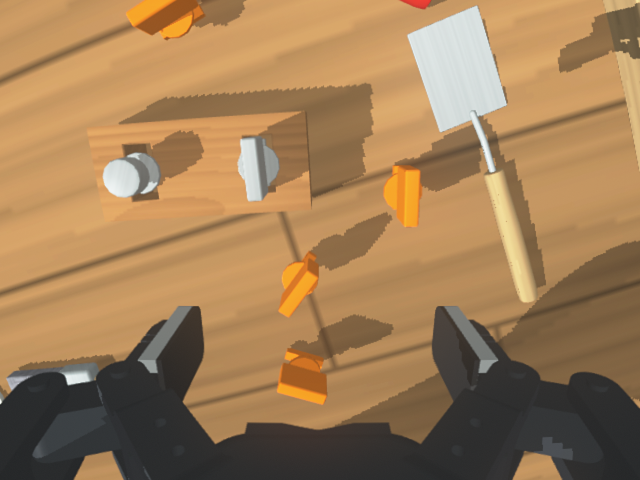

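The wrist view shows the grey T-pin upright in the rack at about (255,167) and the knob pin at (130,175). The orange look-alikes stand at (404,195), (300,285), (303,378) and (165,15). Next is the bar direction, using the grey mask.

```bash
cat > bar.py <<'E'
from h import *
import pickle
# bar line: mask of grey pin nearest given uv; top face bright
n=sys.argv[1]; u=tuple(map(float,sys.argv[2:4])); z=float(sys.argv[4])
im,C,_=pickle.load(open(n+'.pkl','rb'))
h=cv2.cvtColor(im,cv2.COLOR_RGB2HSV)
x0,y0=int(u[0])-35,int(u[1])-45
c=im[y0:y0+90,x0:x0+70]; g=h[y0:y0+90,x0:x0+70]
save(n+'c.png',c,s=6)
E
python3 bar.py w1 255 167 0
python3 - <<'E'
from h import *
import pickle
im,C,_=pickle.load(open('w1.pkl','rb'))
for a,b,z in [((254,138),(257,199),.084),((303,112),(90,129),.045),((303,112),(310,207),.045)]:
    A,B=at_z(C,a,z),at_z(C,b,z); d=A-B; print(A.round(4),B.round(4),((A+B)/2).round(4),np.linalg.norm(d).round(4),np.degrees(np.arctan2(d[1],d[0])).round(1))
E
```

```text
[ 0.5504 -0.3315  0.084 ] [ 0.5082 -0.3188  0.084 ] [ 0.5293 -0.3251  0.084 ] 0.0441 -16.7
[ 0.5584 -0.3692  0.045 ] [ 0.5998 -0.1983  0.045 ] [ 0.5791 -0.2837  0.045 ] 0.1759 -103.6
[ 0.5584 -0.3692  0.045 ] [ 0.4833 -0.3513  0.045 ] [ 0.5208 -0.3603  0.045 ] 0.0772 -13.3
```

View pics/w1c.png

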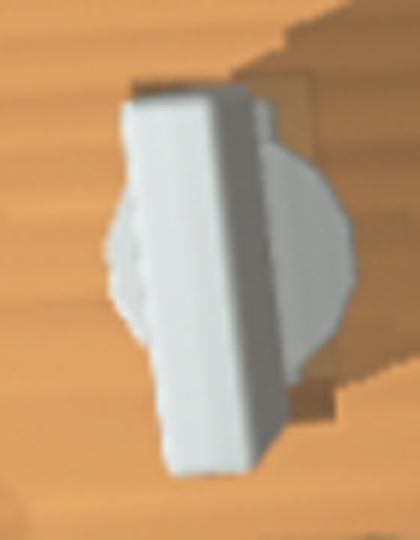

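Run:
```python
from h import *
import pickle
im,C,_=pickle.load(open('w1.pkl','rb'))
A,B=at_z(C,(248.7,138.2),.084),at_z(C,(255,200.7),.084); d=A-B; print(((A+B)/2).round(4),np.linalg.norm(d).round(4),np.degrees(np.arctan2(d[1],d[0])).round(1))
i1,C1=cam('scene'); i2,C2=cam('side')
print(tri([(C1,(177.6,244.9)),(C2,(353.6,328.7)),(C,(255.3,166.5))]))
m=((A+B)/2); t=np.radians(-16.93); D=m[:2]-bot.get_obs()['ee_pos'][:2]
print(D@[np.cos(t),np.sin(t)],D@[np.sin(t),-np.cos(t)])
```

```text
[ 0.5295 -0.3224  0.084 ] 0.0453 -13.9
(array([ 0.52745716, -0.3196511 ,  0.06353255]), [np.float64(2.1), np.float64(5.2), np.float64(3.4)])
0.040174759537515974 -0.048031646556832605
```

```bash
python3 -m pendant '[[[2,-2.4,1,0,0,-0.05,100],[2,-2.4,2,0,0,0,100],[0,0,3,0,0,0,100],[0,0,2.5,0,0,0,100],[0,0,0,0,0,0,100]]]'
python3 w.py w2 pin_grip pin_collar
```

```text
time: 2.83
ee_pos: [0.5312, -0.3209, 0.1435]
tcp_rot: [179.9, -0.3, -13.7]
wrist_force: [-0.8, 0.9, -0.8]
opening: 0.0857
[ 0.5314 -0.3213  0.1461] [179.84  -0.37 -13.76]
pin_grip [([212.6, 35.8], [0.6582, -0.2961, 0.067]), ([316.7, 252.5], [0.5313, -0.3203, 0.067]), ([501.5, 290.9], [0.48, -0.4249, 0.067]), ([354.1, 391.8], [0.431, -0.3213, 0.067])]
pin_collar [([321.8, 241.0], [0.5311, -0.3236, 0.045]), ([485.8, 277.3], [0.4804, -0.4241, 0.045]), ([354.2, 367.1], [0.4346, -0.3241, 0.045]), ([220.9, 44.2], [0.6584, -0.2953, 0.045])]
```

View pics/w2.png

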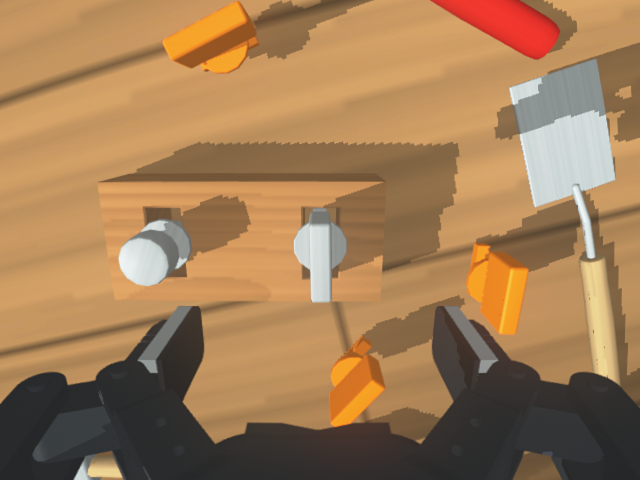

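The bar sits centred between the fingers at (318,255) and aligned with the tool. w1 and w2 agree on the pin at z=67 mm to within 2 mm. Descending now.

```bash
python3 -m pendant '[[[0,0,2.5,0,0,0,100],[0,0,2.5,0,0,0,100],[0,0,2,0,0,0,100],[0,0,0.7,0,0,0,100],[0,0,0,0,0,0,100]]]' 80;python3 -m pendant '[[[0,0,0,0,0,0,100],[0,0,0,0,0,0,100]]]'; python3 -c "
from h import *
for i in range(1): o=bot.get_obs(); print(o['ee_pos'],o['tcp_rot'])"
```

```text
time: 3.4
ee_pos: [0.5369, -0.328, 0.0841]
tcp_rot: [179.4, -1.6, -13.9]
wrist_force: [-0.5, 1.1, 0.4]
opening: 0.0853
time: 3.57
ee_pos: [0.5376, -0.3291, 0.0878]
tcp_rot: [179.4, -1.8, -14.0]
wrist_force: [-0.6, 0.8, -0.4]
opening: 0.0858
[ 0.53764504 -0.32912969  0.08775476] [179.36039018  -1.81074929 -13.95990893]
```

```bash
cat > go.py <<'E'
# prints tool-axis shift (cm) and turn (rad) to target x y z yaw
from h import *
x,y,z,yaw=map(float,sys.argv[1:5]); o=bot.get_obs()
W=R.from_euler('xyz',o['tcp_rot'],degrees=True); G=R.from_euler('xyz',[180,0,yaw],degrees=True)
print('q',np.round(o['q'],1),'t',round(float(o['time']),2),'F',np.round(o['wrist_force'],1),'open',round(float(o['opening'])*1e3,1))
print('pos',np.round(o['ee_pos'],4),np.round(o['tcp_rot'],2),'d_cm',np.round(W.inv().apply(np.array([x,y,z])-o['ee_pos'])*100,2),'turn',np.round((W.inv()*G).as_rotvec(),3))
E
python3 go.py .531 -.321 .088 -14; python3 -m pendant '[[[0,0,0,0,0,0,100],[0,0,0,0,0,0,100]]]'; python3 go.py .531 -.321 .088 -14
```

```text
q [-3.140e+01  1.360e+01  3.900e+00  7.840e+01 -1.000e-01  1.625e+02] t 3.57 F [-0.6  0.8 -0.4] open 85.8
pos [ 0.5376 -0.3291  0.0878] [179.36  -1.81 -13.96] d_cm [-0.84 -0.63 -0.06] turn [ 0.011 -0.032  0.001]
time: 3.73
ee_pos: [0.5387, -0.33, 0.0911]
tcp_rot: [179.3, -2.0, -14.0]
wrist_force: [0.0, 1.5, 0.3]
opening: 0.0855
q [-3.150e+01  1.350e+01  4.100e+00  7.850e+01 -1.000e-01  1.625e+02] t 3.73 F [0.  1.5 0.3] open 85.5
pos [ 0.5387 -0.33    0.0911] [179.29  -2.03 -13.97] d_cm [-0.97 -0.69  0.27] turn [ 0.012 -0.035  0.   ]
```

```bash
python3 -m pendant '[[[-0.5,-0.4,0.3,0.006,-0.02,0,100],[-0.5,-0.3,0.2,0.006,-0.02,0,100],[0,0,0.1,0,0,0,100]]]'; python3 go.py .531 -.321 .07 -14;  python3 -m pendant '[[[0,0,0,0,0,0,100]]]'; python3 go.py .531 -.321 .07 -14
```

```text
time: 3.98
ee_pos: [0.5308, -0.3205, 0.087]
tcp_rot: [180.0, 0.3, -14.0]
wrist_force: [1.4, -0.5, 0.4]
opening: 0.0855
q [-3.110e+01  1.440e+01  4.800e+00  8.070e+01 -1.000e-01  1.629e+02] t 3.98 F [ 1.4 -0.5  0.4] open 85.5
pos [ 0.5308 -0.3205  0.087 ] [179.98   0.29 -13.99] d_cm [0.04 0.04 1.7 ] turn [0.    0.005 0.   ]
time: 4.07
ee_pos: [0.5307, -0.3203, 0.0866]
tcp_rot: [-180.0, 0.3, -14.0]
wrist_force: [-0.2, 0.4, -0.3]
opening: 0.0856
q [-3.110e+01  1.440e+01  4.800e+00  8.070e+01 -1.000e-01  1.629e+02] t 4.07 F [-0.2  0.4 -0.3] open 85.6
pos [ 0.5307 -0.3203  0.0866] [-180.      0.35  -13.98] d_cm [0.06 0.06 1.66] turn [-0.     0.006  0.   ]
```

```bash
python3 -m pendant '[[[0.05,0.05,0.9,0,0.005,0,100],[0,0,0.8,0,0,0,100],[0,0,0.7,0,0,0,100],[0,0,0.4,0,0,0,100],[0,0,0,0,0,0,100]]]'; python3 go.py .531 -.321 .055 -14
```

```text
time: 4.48
ee_pos: [0.5306, -0.3205, 0.0542]
tcp_rot: [-180.0, 0.1, -14.0]
wrist_force: [0.3, 0.5, -0.5]
opening: 0.0858
q [-31.1  14.8   1.7  77.   -0.  162.8] t 4.48 F [ 0.3  0.5 -0.5] open 85.8
pos [ 0.5306 -0.3205  0.0542] [-1.7997e+02  1.3000e-01 -1.3960e+01] d_cm [ 0.05  0.04 -0.08] turn [-0.001  0.002  0.001]
```

Close on the bar.

```bash
python3 -m pendant '[[[0,0,-0.05,0,0,0,0],[0,0,0,0,0,0,0],[0,0,0,0,0,0,0],[0,0,0,0,0,0,0],[0,0,0,0,0,0,0]]]' 80; python3 -m pendant '[[[0,0,0,0,0,0,0],[0,0,0,0,0,0,0],[0,0,0,0,0,0,0]]]'; python3 go.py .531 -.321 .055 -14
```

```text
time: 4.9
ee_pos: [0.5305, -0.3205, 0.0547]
tcp_rot: [-180.0, 0.1, -14.0]
wrist_force: [-0.1, 0.1, 0.1]
opening: 0.0256
time: 5.15
ee_pos: [0.5308, -0.3207, 0.0554]
tcp_rot: [-180.0, 0.1, -14.0]
wrist_force: [-0.2, -0.9, -0.9]
opening: 0.0104
q [-31.1  14.8   1.8  77.1  -0.  162.8] t 5.15 F [-0.2 -0.9 -0.9] open 10.4
pos [ 0.5308 -0.3207  0.0554] [-1.7999e+02  8.0000e-02 -1.3970e+01] d_cm [0.03 0.02 0.04] turn [-0.     0.001  0.001]
```

```bash
python3 -m pendant '[[[0,0,0,0,0,0,0],[0,0,-0.8,0,0,0,0],[0,0,-1.5,0,0,0,0],[0,0,-2,0,0,0,0],[0,0,-2,0,0,0,0]]]'; python3 -m pendant '[[[0,0,-2,0,0,0,0],[0,0,-2,0,0,0,0],[0,0,-1,0,0,0,0],[0,0,0,0,0,0,0],[0,0,0,0,0,0,0]]]'; python3 go.py .592 .1135 .17 0
python3 - <<'E'
from h import *
im,C=cam('side'); a=proj(C,[bot.get_obs()['ee_pos']])[0].astype(int); print(a)
im2,C=cam('wrist')
save('g.png',np.hstack([cv2.resize(im[a[1]-60:a[1]+60,a[0]-60:a[0]+60],(400,400)),cv2.resize(im2[140:460,160:480],(400,400))]))
E
```

```text
time: 5.57
ee_pos: [0.5284, -0.3192, 0.116]
tcp_rot: [-179.8, 0.6, -14.0]
wrist_force: [0.5, -0.7, -0.8]
opening: 0.0109
time: 5.98
ee_pos: [0.5298, -0.32, 0.1746]
tcp_rot: [-179.9, 0.3, -14.0]
wrist_force: [0.4, 0.2, -1.8]
opening: 0.0106
q [-31.1  14.1  14.1  90.3  -0.  162.8] t 5.98 F [ 0.4  0.2 -1.8] open 10.6
pos [ 0.5298 -0.32    0.1746] [-179.93    0.25  -13.96] d_cm [ -4.42 -43.57   0.53] turn [-0.002  0.004 -0.244]
[359 284]
```

View pics/g.png

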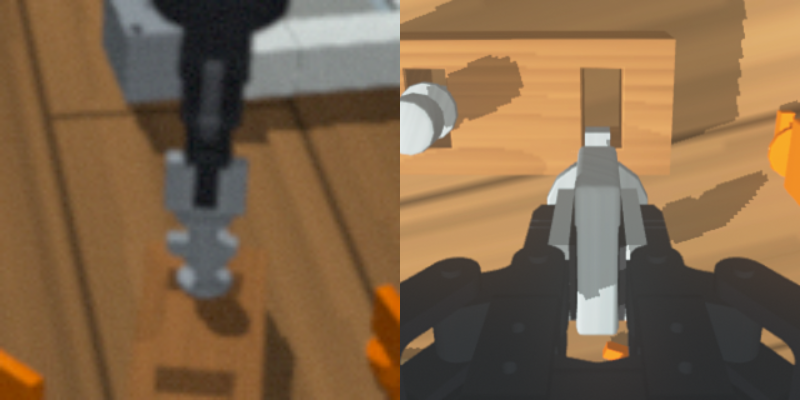

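The pin is held upright: the handle sits between the pads and the lugs point along tool x. The weight reads about 1.7 N. With q6 limited, yaw near 180 suits the lock, so I turn in place first.

```bash
A='x'; for i in 1; do python3 -m pendant '[[[0,0,0,0,0,-0.12,0],[0,0,0,0,0,-0.12,0],[0,0,0,0,0,-0.12,0],[0,0,0,0,0,-0.12,0],[0,0,0,0,0,-0.12,0]]]'; python3 -m pendant '[[[0,0,0,0,0,-0.12,0],[0,0,0,0,0,-0.12,0],[0,0,0,0,0,-0.12,0],[0,0,0,0,0,-0.12,0],[0,0,0,0,0,-0.12,0]]]';python3 -m pendant '[[[0,0,0,0,0,-0.12,0],[0,0,0,0,0,-0.12,0],[0,0,0,0,0,-0.12,0],[0,0,0,0,0,-0.12,0],[0,0,0,0,0,-0.12,0]]]';python3 -m pendant '[[[0,0,0,0,0,-0.12,0],[0,0,0,0,0,-0.12,0],[0,0,0,0,0,-0.12,0],[0,0,0,0,0,-0.12,0],[0,0,0,0,0,-0.12,0]]]'; done; python3 go.py .592 .1135 .17 180
```

```text
time: 6.5
ee_pos: [0.5273, -0.3186, 0.1661]
tcp_rot: [-179.3, 0.6, 21.5]
wrist_force: [-0.1, 0.5, -2.3]
opening: 0.0106
time: 6.92
ee_pos: [0.5248, -0.317, 0.1574]
tcp_rot: [-178.4, 0.1, 57.3]
wrist_force: [-0.3, -0.7, -1.5]
opening: 0.0106
time: 7.33
ee_pos: [0.5221, -0.3154, 0.1488]
tcp_rot: [-178.1, -1.3, 93.1]
wrist_force: [-0.1, -0.5, -0.3]
opening: 0.0104
time: 7.75
ee_pos: [0.5194, -0.3138, 0.1402]
tcp_rot: [-179.0, -2.8, 128.9]
wrist_force: [1.0, 0.4, -1.4]
opening: 0.0105
q [-31.1  15.   11.4  89.3  -0.   19.9] t 7.75 F [ 1.   0.4 -1.4] open 10.5
pos [ 0.5194 -0.3138  0.1402] [-178.98   -2.78  128.89] d_cm [28.8  32.45 -2.16] turn [ 0.005 -0.053 -0.891]
```

```bash
python3 -m pendant '[[[0,0,-1,0,-0.03,-0.12,0],[0,0,-1,0,-0.02,-0.12,0],[0,0,-1,0,0,-0.12,0],[0,0,-1,0,0,-0.12,0],[0,0,-0.5,0,0,-0.12,0]]]'; python3 -m pendant '[[[0,0,-0.2,0,0,-0.12,0],[0,0,0,0,0,-0.12,0],[0,0,0,0,0,-0.05,0],[0,0,0,0,0,0,0]]]'; python3 go.py .592 .1135 .17 180
```

```text
time: 8.17
ee_pos: [0.5171, -0.3121, 0.1762]
tcp_rot: [-179.6, -1.2, 164.5]
wrist_force: [0.6, 1.1, -1.5]
opening: 0.0107
time: 8.5
ee_pos: [0.5159, -0.3112, 0.174]
tcp_rot: [179.8, -1.5, -177.7]
wrist_force: [0.2, -0.3, -1.9]
opening: 0.0104
q [-30.8  12.9  12.6  91.1  -0.7 -33. ] t 8.5 F [ 0.2 -0.3 -1.9] open 10.4
pos [ 0.5159 -0.3112  0.174 ] [ 179.85   -1.52 -177.71] d_cm [-9.3  42.13  0.27] turn [ 0.002 -0.027  0.04 ]
```

```bash
python3 -m pendant '[[[-0.8,3,0,0,-0.02,0.02,0],[-0.8,4,0,0,-0.01,0.02,0],[-0.8,4,0,0,0,0,0],[-0.8,4,0,0,0,0,0],[-0.8,4,0,0,0,0,0]]]'; python3 -m pendant '[[[-0.8,4,0,0,0,0,0],[-0.8,4,0,0,0,0,0],[-0.8,4,0,0,0,0,0],[-0.8,3.5,0,0,0,0,0],[-0.5,2,0,0,0,0,0]]]'; python3 -m pendant '[[[0,0,0,0,0,0,0],[0,0,0,0,0,0,0]]]'; python3 go.py .592 .1135 .17 180
```

```text
time: 8.92
ee_pos: [0.5527, -0.1215, 0.1666]
tcp_rot: [179.8, -0.2, 178.6]
wrist_force: [0.3, -0.2, -0.6]
opening: 0.0109
time: 9.33
ee_pos: [0.5925, 0.0618, 0.1619]
tcp_rot: [179.7, -0.6, 177.9]
wrist_force: [-0.4, -0.2, -1.7]
opening: 0.0109
time: 9.5
ee_pos: [0.5921, 0.0668, 0.1591]
tcp_rot: [179.7, -0.8, 178.1]
wrist_force: [0.1, -0.3, -1.6]
opening: 0.0109
q [ 6.3 11.2  9.1 88.6  0.4  8.2] t 9.5 F [ 0.1 -0.3 -1.6] open 10.9
pos [0.5921 0.0668 0.1591] [179.73  -0.83 178.06] d_cm [ 0.19  4.67 -1.07] turn [ 0.005 -0.014 -0.034]
```

```bash
python3 -m pendant '[[[0,0,-0.8,0,-0.015,0,0],[0,0,-0.5,0,0,0,0],[0,0,0,0,0,0,0]]]'; python3 w.py w3 lock_slot pin_grip
```

```text
time: 9.75
ee_pos: [0.5912, 0.0649, 0.1713]
tcp_rot: [179.8, -0.1, 177.8]
wrist_force: [-0.0, -0.1, -0.8]
opening: 0.0106
[0.5912 0.0647 0.1712] [ 1.7979e+02 -7.0000e-02  1.7782e+02]
lock_slot [([389.5, 231.3], [0.5901, 0.1139, 0.06])]
pin_grip [([316.3, 326.9], [0.6558, 0.0622, 0.067])]
```

View pics/w3.png

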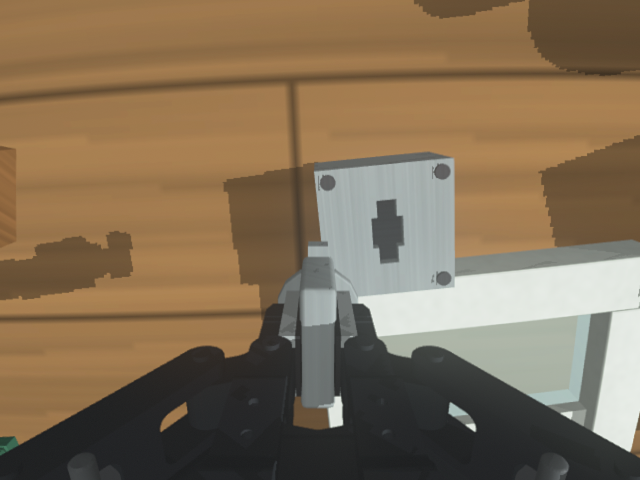

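The wrist view shows the slot at (388,231), running image-vertical from row 199 to 263, with the held pin's bar at (317,330). Next I measure both precisely.

Run:
```python
from h import *
import pickle
im,C,rec=pickle.load(open('w3.pkl','rb')); o=bot.get_obs()
g=cv2.cvtColor(im,cv2.COLOR_RGB2GRAY)
m=np.zeros_like(g); m[190:270,360:420]=(g[190:270,360:420]<130)*255
n,l,st,ce=cv2.connectedComponentsWithStats(m); k=1+np.argmax(st[1:,4]); print(st[k],ce[k])
ys,xs=np.where(l==k)
P=np.array([at_z(C,(x,y),.06)[:2] for x,y in zip(xs,ys)]).astype(np.float32)
rc=cv2.minAreaRect(P); print('rect',rc); c=P.mean(0); w,v=np.linalg.eigh(np.cov((P-c).T)); print('mean',c,'axis',v[:,1],np.degrees(np.arctan2(v[1,1],v[0,1])))
# pin bar in tool: grip, and crop of bar
gp=at_z(C,rec['pin_grip'][0],o['ee_pos'][2]+.0115); W=R.from_euler('xyz',o['tcp_rot'],degrees=True)
print('grip in tool mm',W.inv().apply(gp-o['ee_pos'])*1e3)
A=cv2.resize(im[225:415,270:365],(400,800)); A=cv2.resize(A,(300,600))
B=cv2.resize(im[150:300,310:460],(500,600)); save('z.png',np.hstack([A,B]))
```

```text
[ 371  199   33   65 1568] [387.37181122 230.83928571]
rect ((0.5903061628341675, 0.11253373324871063), (0.04378140717744827, 0.021031977608799934), 3.4683072566986084)
mean [0.5899049  0.11251024] axis [-0.99783808 -0.06572044] -176.2317804178129
grip in tool mm [ -1.27782329  -0.34077838 -11.50380539]
```

View pics/z.png

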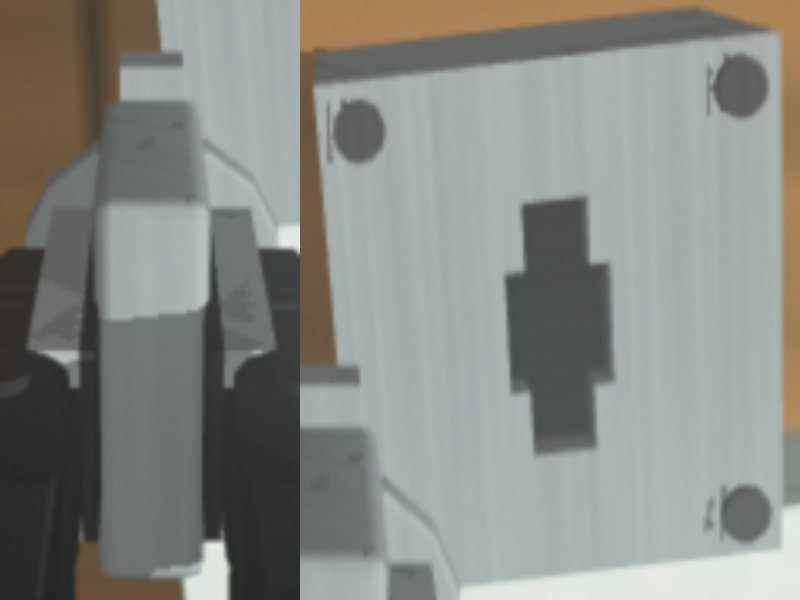

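```bash
python3 - <<'E'
from h import *
import pickle
im,C,rec=pickle.load(open('w3.pkl','rb')); o=bot.get_obs(); W=R.from_euler('xyz',o['tcp_rot'],degrees=True)
f=lambda x,y:(270+x*95/300,225+y*190/600)
t=[W.inv().apply(at_z(C,f(*p),o['ee_pos'][2]+.0285)-o['ee_pos'])*1e3 for p in [(153.5,202),(152,576)]]
print(t)
l=[W.inv().apply(at_z(C,f(*p),o['ee_pos'][2]-.0105-z)-o['ee_pos'])*1e3 for p,z in [((151,52),.016)]]; print('lug far end',l)
E
python3 go.py .590 .1125 .13 -176.4
```

```text
[array([ 21.61515165,   0.46304916, -28.45772998]), array([-24.02981905,   0.32294594, -28.54435546])]
lug far end [array([20.86012957,  0.27264918, 26.54061717])]
q [ 6.2 10.4  9.4 89.   0.2  8.3] t 9.9 F [-0.2  0.5 -1.9] open 10.9
pos [0.5912 0.065  0.1706] [ 1.7978e+02 -1.1000e-01  1.7784e+02] d_cm [0.29 4.73 4.08] turn [ 0.004 -0.002 -0.101]
```

```bash
python3 -m pendant '[[[0.1,2,1,0,0,-0.05,0],[0.1,1.9,1.5,0,0,-0.05,0],[0,0.6,1.5,0,0,0,0],[0,0,0.8,0,0,0,0],[0,0,0,0,0,0,0]]]'; python3 go.py .5893 .1122 .11 -176.4;python3 -m pendant '[[[0,0,0,0,0,0,0]]]'; python3 go.py .5893 .1122 .11 -176.4
```

```text
time: 10.32
ee_pos: [0.5902, 0.1081, 0.1223]
tcp_rot: [179.8, 0.1, -176.5]
wrist_force: [-0.2, -0.7, -0.9]
opening: 0.0108
q [10.3 10.9  4.6 83.6  0.2  6.8] t 10.32 F [-0.2 -0.7 -0.9] open 10.8
pos [0.5902 0.1081 0.1223] [ 1.7978e+02  9.0000e-02 -1.7653e+02] d_cm [0.06 0.41 1.23] turn [ 0.004  0.002 -0.002]
time: 10.4
ee_pos: [0.59, 0.1075, 0.1222]
tcp_rot: [179.8, 0.1, -176.6]
wrist_force: [1.3, -0.1, 0.3]
opening: 0.011
q [10.2 10.9  4.6 83.6  0.2  6.8] t 10.4 F [ 1.3 -0.1  0.3] open 11.0
pos [0.59   0.1075 0.1222] [ 1.7979e+02  5.0000e-02 -1.7657e+02] d_cm [0.04 0.47 1.22] turn [ 0.004  0.001 -0.003]
```

```bash
python3 -m pendant '[[[0.04,0.3,0.5,0.004,0,0,0],[0,0.15,0.6,0,0,0,0],[0,0.05,0.2,0,0,0,0],[0,0,0,0,0,0,0]]]'; python3 w.py w4 lock_slot pin_collar; python3 go.py .5893 .1122 .1 -176.4
python3 - <<'E'
from h import *
im,C=cam('scene'); im2=cv2.imread('pics/w4.png')[:,:,::-1]
save('v.png',np.hstack([cv2.resize(im[220:310,322:412],(400,400)),cv2.resize(im2[130:430,170:470],(400,400))]))
E
```

```text
time: 10.73
ee_pos: [0.5903, 0.111, 0.1102]
tcp_rot: [-180.0, 0.2, -176.8]
wrist_force: [-0.5, -0.2, -1.5]
opening: 0.0102
[0.5903 0.111  0.1103] [-179.95    0.2  -176.76]
lock_slot [([319.1, 267.9], [0.5909, 0.112, 0.06])]
pin_collar []
q [10.7 11.   3.4 82.2 -0.1  7.4] t 10.88 F [ 1.2 -0.1 -1.7] open 10.7
pos [0.5904 0.1111 0.1107] [-179.96    0.22 -176.75] d_cm [0.11 0.12 1.07] turn [-0.001  0.004 -0.006]
```

View pics/v.png

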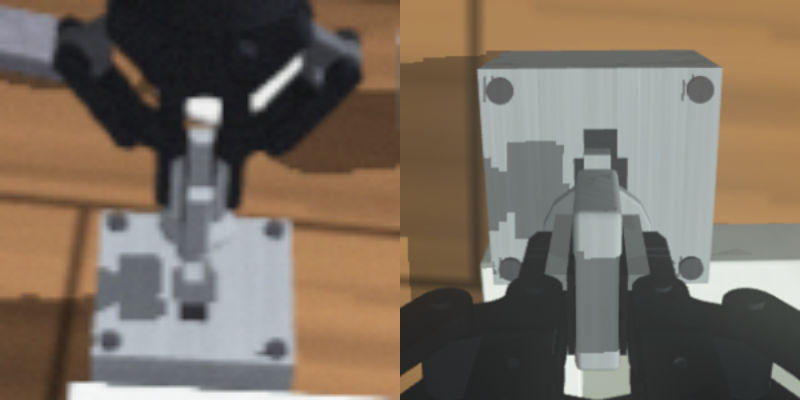

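Pin and slot line up in both views; the slot's far end is at crop column 600 and the lug at 597. I correct about 1 mm and go down slowly, watching the force.

```bash
python3 -m pendant '[[[0.08,0.1,0.3,0,0.002,-0.005,0],[0.03,0.02,0.4,0,0,0,0],[0,0,0.4,0,0,0,0],[0,0,0.3,0,0,0,0],[0,0,0,0,0,0,0]]]'; python3 go.py .5893 .1122 .0725 -176.4
```

```text
time: 11.35
ee_pos: [0.5895, 0.1123, 0.0959]
tcp_rot: [-180.0, 0.2, -176.4]
wrist_force: [-0.6, -0.9, -0.5]
opening: 0.0107
q [10.8 11.1  2.  80.7 -0.   7.2] t 11.35 F [-0.6 -0.9 -0.5] open 10.7
pos [0.5895 0.1123 0.0959] [-1.7997e+02  1.6000e-01 -1.7643e+02] d_cm [ 0.03 -0.01  2.34] turn [-0.001  0.003 -0.001]
```

```bash
python3 -m pendant '[[[0,0,0.3,0,0.003,0,0],[0,0,0.3,0,0,0,0],[0,0,0.3,0,0,0,0],[0,0,0,0,0,0,0]]]'; python3 go.py .5893 .1122 .0725 -176.4
```

```text
time: 11.68
ee_pos: [0.5893, 0.1123, 0.0855]
tcp_rot: [-180.0, -0.1, -176.4]
wrist_force: [0.0, -0.4, -0.2]
opening: 0.0108
q [10.8 11.5  1.2 79.8 -0.   7.2] t 11.68 F [ 0.  -0.4 -0.2] open 10.8
pos [0.5893 0.1123 0.0855] [-1.7996e+02 -7.0000e-02 -1.7643e+02] d_cm [-0.   -0.01  1.3 ] turn [-0.001 -0.001 -0.001]
```

```bash
python3 -m pendant '[[[0,0,0.4,0,0,0,0],[0,0,0.4,0,0,0,0],[0,0,0.2,0,0,0,0],[0,0,0,0,0,0,0]]]'; python3 go.py .5893 .1122 .0705 -176.4
```

```text
time: 12.02
ee_pos: [0.5893, 0.1123, 0.0743]
tcp_rot: [-180.0, -0.1, -176.4]
wrist_force: [0.3, 0.8, -1.2]
opening: 0.0102
q [10.8 11.7  0.2 78.6 -0.   7.2] t 12.02 F [ 0.3  0.8 -1.2] open 10.2
pos [0.5893 0.1123 0.0743] [-1.7996e+02 -7.0000e-02 -1.7643e+02] d_cm [-0.   -0.01  0.38] turn [-0.001 -0.001 -0.001]
```

```bash
for i in 1; do python3 -m pendant '[[[0,0,0.2,0,0,0,0],[0,0,0,0,0,0,0]]]'; python3 -m pendant '[[[0,0,0.1,0,0,0,0]]]'; python3 -m pendant '[[[0,0,0.1,0,0,0,0]]]';  done
```

```text
time: 12.18
ee_pos: [0.5892, 0.1123, 0.072]
tcp_rot: [-180.0, -0.1, -176.4]
wrist_force: [-0.3, -0.4, -0.9]
opening: 0.011
time: 12.27
ee_pos: [0.5893, 0.1123, 0.0712]
tcp_rot: [-180.0, -0.1, -176.4]
wrist_force: [-0.7, 0.5, -1.2]
opening: 0.0109
time: 12.35
ee_pos: [0.5893, 0.1123, 0.0702]
tcp_rot: [-180.0, -0.1, -176.4]
wrist_force: [-1.9, -0.8, 5.2]
opening: 0.0111
```

Seated: contact force is 5 N at the expected height. Now the turn, in small steps.

```bash
python3 -m pendant '[[[0,0,-0.03,0,0,0.04,0],[0,0,0,0,0,0.06,0]]]'; python3 -m pendant '[[[0,0,0,0,0,0.06,0],[0,0,0,0,0,0.06,0]]]'; python3 -m pendant '[[[0,0,0,0,0,0.06,0]]]'
```

```text
time: 12.52
ee_pos: [0.5895, 0.1123, 0.0706]
tcp_rot: [-180.0, -0.0, 177.8]
wrist_force: [0.0, -1.1, -1.5]
opening: 0.0107
time: 12.68
ee_pos: [0.5896, 0.1123, 0.0708]
tcp_rot: [-180.0, -0.0, 170.6]
wrist_force: [0.6, 0.0, -0.7]
opening: 0.0107
time: 12.77
ee_pos: [0.5897, 0.1124, 0.0709]
tcp_rot: [-180.0, 0.0, 167.0]
wrist_force: [-0.3, -0.4, -1.6]
opening: 0.0107
```

```bash
python3 -m pendant '[[[0,0,0.02,0,0,0.06,0],[0,0,0.01,0,0,0.08,0],[0,0,0.01,0,0,0.08,0],[0,0,0.01,0,0,0.08,0]]]'; python3 -m pendant '[[[0,0,0.01,0,0,0.08,0],[0,0,0.01,0,0,0.08,0],[0,0,0.01,0,0,0.08,0],[0,0,0.01,0,0,0.08,0]]]'; python3 go.py .5893 .1122 .0705 93.6
```

```text
time: 13.1
ee_pos: [0.59, 0.1124, 0.0707]
tcp_rot: [180.0, 0.1, 149.0]
wrist_force: [0.1, -0.3, -1.2]
opening: 0.0105
time: 13.43
ee_pos: [0.5902, 0.1125, 0.0706]
tcp_rot: [179.9, 0.1, 129.7]
wrist_force: [0.2, 0.3, -1.7]
opening: 0.0112
q [10.8 11.7 -0.2 78.  -0.  61.1] t 13.43 F [ 0.2  0.3 -1.7] open 11.2
pos [0.5902 0.1125 0.0706] [1.7993e+02 7.0000e-02 1.2969e+02] d_cm [ 0.04 -0.09  0.01] turn [0.002 0.001 0.63 ]
```

```bash
python3 -m pendant '[[[0.01,-0.02,0.01,0,0,0.08,0],[0.01,-0.02,0.01,0,0,0.08,0],[0,-0.02,0.01,0,0,0.08,0],[0,-0.02,0.01,0,0,0.08,0]]]'; python3 -m pendant '[[[0,-0.01,0.01,0,0,0.08,0],[0,-0.01,0.01,0,0,0.08,0],[0,0,0.01,0,0,0.08,0],[0,0,0.01,0,0,0.07,0],[0,0,0,0,0,0,0]]]'; python3 go.py .5893 .1122 .0705 93.6
```

```text
time: 13.77
ee_pos: [0.5897, 0.1123, 0.0704]
tcp_rot: [179.9, 0.0, 110.4]
wrist_force: [0.7, 0.1, -1.2]
opening: 0.0112
time: 14.18
ee_pos: [0.5898, 0.1122, 0.0704]
tcp_rot: [179.8, -0.0, 91.5]
wrist_force: [-0.0, -0.4, -1.0]
opening: 0.0109
q [10.8 11.5 -0.4 77.9 -0.  99.3] t 14.18 F [-0.  -0.4 -1. ] open 10.9
pos [0.5898 0.1122 0.0704] [ 1.798e+02 -1.000e-02  9.148e+01] d_cm [-0.   -0.05 -0.01] turn [ 0.004 -0.    -0.037]
```

Turned about 92°. Now lift gently to find the catch.

```bash
python3 -m pendant '[[[0,0,-0.1,0,0,-0.01,0]]]'; python3 -m pendant '[[[0,0,-0.08,0,0,0,0]]]'; python3 -m pendant '[[[0,0,-0.05,0,0,0,0]]]'; python3 -m pendant '[[[0,0,-0.05,0,0,0,0]]]'
```

```text
time: 14.27
ee_pos: [0.5897, 0.1122, 0.0713]
tcp_rot: [179.8, -0.0, 92.2]
wrist_force: [0.1, 0.1, -1.3]
opening: 0.0108
time: 14.35
ee_pos: [0.5898, 0.1122, 0.0722]
tcp_rot: [179.8, -0.0, 92.3]
wrist_force: [0.4, 0.2, -0.8]
opening: 0.0107
time: 14.43
ee_pos: [0.5898, 0.1122, 0.0729]
tcp_rot: [179.8, -0.0, 92.5]
wrist_force: [0.1, 0.3, -0.7]
opening: 0.011
time: 14.52
ee_pos: [0.5899, 0.1123, 0.0736]
tcp_rot: [179.8, -0.0, 92.5]
wrist_force: [-1.4, -0.7, -0.8]
opening: 0.0103
```

```bash
python3 -m pendant '[[[0,0,-0.04,0,0,0,0]]]'; python3 -m pendant '[[[0,0,-0.04,0,0,0,0]]]';python3 -m pendant '[[[0,0,-0.04,0,0,0,0]]]';python3 -m pendant '[[[0,0,-0.04,0,0,0,0]]]'
```

```text
time: 14.6
ee_pos: [0.5899, 0.1123, 0.0741]
tcp_rot: [179.8, -0.0, 92.6]
wrist_force: [0.2, -0.3, -0.5]
opening: 0.0108
time: 14.68
ee_pos: [0.5899, 0.1123, 0.0746]
tcp_rot: [179.8, -0.0, 92.6]
wrist_force: [-0.2, 0.8, -1.5]
opening: 0.0107
time: 14.77
ee_pos: [0.5899, 0.1123, 0.075]
tcp_rot: [179.8, -0.0, 92.6]
wrist_force: [-0.1, -0.5, -0.9]
opening: 0.0107
time: 14.85
ee_pos: [0.5899, 0.1123, 0.0755]
tcp_rot: [179.8, -0.0, 92.7]
wrist_force: [0.1, 0.5, -1.6]
opening: 0.0108
```

```bash
python3 -m pendant '[[[0,0,-0.04,0,0,0,0]]]'; python3 -m pendant '[[[0,0,-0.04,0,0,0,0]]]';python3 -m pendant '[[[0,0,-0.04,0,0,0,0]]]'
```

```text
time: 14.93
ee_pos: [0.5899, 0.1123, 0.0759]
tcp_rot: [179.8, -0.0, 92.7]
wrist_force: [0.5, 0.0, -0.7]
opening: 0.011
time: 15.02
ee_pos: [0.5899, 0.1123, 0.0764]
tcp_rot: [179.8, -0.0, 92.7]
wrist_force: [-0.3, 0.7, -1.4]
opening: 0.0105
time: 15.1
ee_pos: [0.5899, 0.1123, 0.0767]
tcp_rot: [179.8, -0.0, 92.7]
wrist_force: [1.1, 0.3, -7.2]
opening: 0.0105
```

```bash
python3 -m pendant '[[[0,0,-0.04,0,0,0,0]]]'; python3 -m pendant '[[[0,0,-0.04,0,0,0,0]]]'
```

```text
time: 15.18
ee_pos: [0.5899, 0.1123, 0.0767]
tcp_rot: [179.8, -0.0, 92.7]
wrist_force: [2.2, 0.2, -6.9]
opening: 0.0107
time: 15.27
ee_pos: [0.5898, 0.1123, 0.0767]
tcp_rot: [179.8, -0.0, 92.7]
wrist_force: [1.4, 0.1, -5.7]
opening: 0.0112
```

```bash
python3 -m pendant '[[[0,0,-0.07,0,0,0,0]]]'; python3 -m pendant '[[[0,0,-0.09,0,0,0,0]]]'; python3 -m pendant '[[[0,0,-0.09,0,0,0,0]]]'
```

```text
time: 15.35
ee_pos: [0.5898, 0.1123, 0.0768]
tcp_rot: [179.8, 0.0, 92.7]
wrist_force: [3.4, 0.8, -9.6]
opening: 0.0108
time: 15.43
ee_pos: [0.5897, 0.1123, 0.0768]
tcp_rot: [179.9, 0.0, 92.7]
wrist_force: [4.8, 2.0, -13.8]
opening: 0.0108
time: 15.52
ee_pos: [0.5897, 0.1123, 0.0768]
tcp_rot: [179.9, 0.0, 92.7]
wrist_force: [6.0, 1.8, -13.6]
opening: 0.0107
```

```bash
python3 -m pendant '[[[0,0.03,-0.09,0,0,0,0]]]'; python3 -m pendant '[[[0.01,0.03,-0.09,0,0,0,0],[0.01,0.03,-0.09,0,0,0,0]]]'
```

```text
time: 15.6
ee_pos: [0.5898, 0.1123, 0.0768]
tcp_rot: [180.0, 0.0, 92.7]
wrist_force: [3.2, 0.4, -12.9]
opening: 0.0108
time: 15.77
ee_pos: [0.5898, 0.1123, 0.0768]
tcp_rot: [-179.9, 0.1, 92.7]
wrist_force: [4.9, 0.8, -17.1]
opening: 0.0107
```

```bash
python3 -m pendant '[[[0.01,0.02,-0.09,0,0,0,0],[0.01,0.02,-0.09,0,0,0,0],[0,0.02,-0.09,0,0,0,0]]]';  python3 -m pendant '[[[0,0.02,-0.09,0,0,0,0],[0,0.02,-0.09,0,0,0,0],[0,0.02,-0.09,0,0,0,0]]]'
```

```text
time: 16.02
ee_pos: [0.5899, 0.1123, 0.0768]
tcp_rot: [-179.7, 0.1, 92.7]
wrist_force: [5.1, 0.9, -18.4]
opening: 0.0106
time: 16.27
ee_pos: [0.59, 0.1123, 0.0768]
tcp_rot: [-179.5, 0.1, 92.7]
wrist_force: [6.3, 1.0, -19.5]
opening: 0.0106
```

```bash
python3 -m pendant '[[[0,0.01,-0.06,-0.003,0,0,0]]]';  python3 -m pendant '[[[0,0.01,-0.06,-0.003,0,0,0]]]'; python3 -m pendant '[[[0,0.01,-0.06,-0.002,0,0,0]]]'
```

```text
time: 16.35
ee_pos: [0.5899, 0.1123, 0.0768]
tcp_rot: [-179.6, 0.1, 92.7]
wrist_force: [3.7, 0.5, -13.9]
opening: 0.0106
time: 16.43
ee_pos: [0.5899, 0.1123, 0.0768]
tcp_rot: [-179.7, 0.1, 92.7]
wrist_force: [4.6, 0.9, -18.0]
opening: 0.0108
time: 16.52
ee_pos: [0.5898, 0.1122, 0.0768]
tcp_rot: [-179.8, 0.1, 92.7]
wrist_force: [5.0, 1.1, -19.2]
opening: 0.0103
```

```bash
python3 -m pendant '[[[0,0.01,-0.03,0,0,0,0]]]';  python3 -m pendant '[[[0,0.01,-0.05,0,0,0,0]]]'; python3 -m pendant '[[[0,0.01,-0.05,0,0,0,0]]]'; python3 -m pendant '[[[0,0.01,-0.05,0,0,0,0]]]'
```

```text
time: 16.6
ee_pos: [0.5898, 0.1123, 0.0768]
tcp_rot: [-179.8, 0.1, 92.7]
wrist_force: [4.7, 1.2, -15.7]
opening: 0.011
time: 16.68
ee_pos: [0.5898, 0.1123, 0.0768]
tcp_rot: [-179.8, 0.1, 92.7]
wrist_force: [6.3, -0.3, -20.2]
opening: 0.0104
time: 16.77
ee_pos: [0.5898, 0.1123, 0.0769]
tcp_rot: [-179.8, 0.1, 92.7]
wrist_force: [6.2, 0.8, -18.6]
opening: 0.0108
time: 16.85
ee_pos: [0.5898, 0.1123, 0.0768]
tcp_rot: [-179.7, 0.1, 92.7]
wrist_force: [5.0, 0.9, -17.9]
opening: 0.0106
```

```bash
python3 -m pendant '[[[0,0.01,-0.02,0,0,0,0]]]';  python3 -m pendant '[[[0,0.01,-0.03,0,0,0,0]]]'; python3 -m pendant '[[[0,0.01,-0.03,0,0,0,0]]]'; python3 -m pendant '[[[0,0.01,-0.03,0,0,0,0]]]'
```

```text
time: 16.93
ee_pos: [0.5899, 0.1123, 0.0768]
tcp_rot: [-179.7, 0.1, 92.7]
wrist_force: [3.4, 1.0, -14.9]
opening: 0.0105
time: 17.02
ee_pos: [0.5899, 0.1123, 0.0768]
tcp_rot: [-179.7, 0.1, 92.7]
wrist_force: [5.7, 2.1, -18.6]
opening: 0.0108
time: 17.1
ee_pos: [0.5899, 0.1123, 0.0768]
tcp_rot: [-179.7, 0.1, 92.7]
wrist_force: [5.4, 0.7, -18.1]
opening: 0.0108
time: 17.18
ee_pos: [0.5899, 0.1123, 0.0769]
tcp_rot: [-179.7, 0.1, 92.7]
wrist_force: [5.4, 0.7, -17.8]
opening: 0.0105
```

```bash
python3 -m pendant '[[[0,0,0,0,0,0,0]]]';  python3 -m pendant '[[[0,0,0,0,0,0,0]]]'; python3 -m pendant '[[[0,0,0,0,0,0,0]]]'
```

```text
time: 17.27
ee_pos: [0.5899, 0.1123, 0.0768]
tcp_rot: [-179.7, 0.1, 92.7]
wrist_force: [4.8, 0.3, -14.3]
opening: 0.0107
time: 17.35
ee_pos: [0.5899, 0.1123, 0.0768]
tcp_rot: [-179.7, 0.1, 92.7]
wrist_force: [3.7, 1.0, -15.2]
opening: 0.0109
time: 17.43
ee_pos: [0.5899, 0.1123, 0.0768]
tcp_rot: [-179.7, 0.1, 92.7]
wrist_force: [5.2, 0.5, -16.7]
opening: 0.0111
```

```bash
python3 -m pendant '[[[0,0,0.03,0,0,0,0],[0,0,0.01,0,0,0,0]]]';  python3 -m pendant '[[[0,0,0,0,0,0,0],[0,0,0,0,0,0,0]]]'; python3 -m pendant '[[[0,0,0,0,0,0,0],[0,0,0,0,0,0,0]]]'
```

```text
time: 17.6
ee_pos: [0.5899, 0.1123, 0.0768]
tcp_rot: [-179.7, 0.1, 92.7]
wrist_force: [3.9, 0.1, -15.3]
opening: 0.0106
time: 17.77
ee_pos: [0.5899, 0.1123, 0.0768]
tcp_rot: [-179.7, 0.1, 92.7]
wrist_force: [4.0, 0.3, -15.7]
opening: 0.0106
time: 17.93
ee_pos: [0.5899, 0.1123, 0.0768]
tcp_rot: [-179.7, 0.1, 92.7]
wrist_force: [4.0, 1.2, -15.0]
opening: 0.0111
```

```bash
python3 -m pendant '[[[0,0,0.04,0,0,0,0],[0,0,0.02,0,0,0,0],[0,0,0,0,0,0,0]]]';  python3 -m pendant '[[[0,0,0.01,0,0,0,0],[0,0,0,0,0,0,0],[0,0,0,0,0,0,0]]]'; python3 -m pendant '[[[0,0,0,0,0,0,0],[0,0,0,0,0,0,0],[0,0,0,0,0,0,0]]]'
```

```text
time: 18.18
ee_pos: [0.5899, 0.1123, 0.0768]
tcp_rot: [-179.7, 0.1, 92.7]
wrist_force: [4.3, 0.7, -15.5]
opening: 0.0109
time: 18.43
ee_pos: [0.5899, 0.1123, 0.0768]
tcp_rot: [-179.7, 0.1, 92.7]
wrist_force: [3.7, 0.4, -14.5]
opening: 0.0107
time: 18.68
ee_pos: [0.5899, 0.1123, 0.0768]
tcp_rot: [-179.7, 0.1, 92.7]
wrist_force: [3.7, 0.7, -13.6]
opening: 0.0102
```

```bash
python3 -m pendant '[[[0,0,0,0,0,0,0],[0,0,0,0,0,0,0],[0,0,0,0,0,0,0]]]';python3 -m pendant '[[[0,0,0,0,0,0,0],[0,0,0,0,0,0,0],[0,0,0,0,0,0,0]]]'; python3 -m pendant '[[[0,0,0,0,0,0,0],[0,0,0,0,0,0,0],[0,0,0,0,0,0,0]]]'; python3 go.py .5898 .1123 .0705 92.7
```

```text
time: 18.93
ee_pos: [0.5899, 0.1123, 0.0768]
tcp_rot: [-179.7, 0.1, 92.7]
wrist_force: [3.9, 0.5, -13.6]
opening: 0.011
time: 19.18
ee_pos: [0.5899, 0.1123, 0.0768]
tcp_rot: [-179.7, 0.1, 92.7]
wrist_force: [3.8, 1.2, -14.5]
opening: 0.0108
time: 19.43
ee_pos: [0.5899, 0.1123, 0.0768]
tcp_rot: [-179.7, 0.1, 92.7]
wrist_force: [3.5, 0.6, -13.9]
opening: 0.0105
q [10.8 11.9  0.7 79.1 -0.1 98.1] t 19.43 F [  3.5   0.6 -13.9] open 10.5
pos [0.5899 0.1123 0.0768] [-1.7975e+02  1.3000e-01  9.2680e+01] d_cm [ 0.   -0.01  0.63] turn [-0.004  0.002 -0.   ]
```

The tug held steady: wrist 13.6–14.5 N, about 12.5 N net of pin weight, for more than 1 s with no movement. Lowering now.

```bash
python3 -m pendant '[[[0,0,0.1,0,0,0,0],[0,0,0.12,0,0,0,0],[0,0,0.12,0,0,0,0]]]'; python3 -m pendant '[[[0,0,0.1,0,0,0,0],[0,0,0.06,0,0,0,0]]]'; python3 go.py .5898 .1123 .0705 92.7
```

```text
time: 19.68
ee_pos: [0.5905, 0.1124, 0.0767]
tcp_rot: [-179.9, 0.1, 92.7]
wrist_force: [-0.2, -0.7, -0.1]
opening: 0.0106
time: 19.85
ee_pos: [0.5908, 0.1124, 0.0767]
tcp_rot: [180.0, 0.1, 92.7]
wrist_force: [-1.0, 0.0, -2.6]
opening: 0.0108
q [10.8 11.7  0.5 78.8 -0.1 98.1] t 19.85 F [-1.   0.  -2.6] open 10.8
pos [0.5908 0.1124 0.0767] [1.7995e+02 9.0000e-02 9.2680e+01] d_cm [-0.01 -0.1   0.62] turn [ 0.001  0.002 -0.   ]
```

```bash
python3 -m pendant '[[[0,-0.05,0.15,0,0,0,0]]]'; python3 -m pendant '[[[0,-0.03,0.15,0,0,0,0]]]'; python3 -m pendant '[[[0,0,0.1,0,0,0,0]]]'; python3 go.py .5898 .1123 .0705 92.7
```

```text
time: 19.93
ee_pos: [0.5905, 0.1125, 0.0759]
tcp_rot: [179.9, 0.1, 92.7]
wrist_force: [0.4, 0.7, -0.9]
opening: 0.0109
time: 20.02
ee_pos: [0.5904, 0.1125, 0.0747]
tcp_rot: [179.9, 0.1, 92.7]
wrist_force: [0.2, 0.2, -1.8]
opening: 0.0108
time: 20.1
ee_pos: [0.5904, 0.1125, 0.0738]
tcp_rot: [179.8, 0.1, 92.7]
wrist_force: [-1.2, -0.0, -0.7]
opening: 0.0108
q [10.8 11.6  0.  78.3 -0.1 98.2] t 20.1 F [-1.2 -0.  -0.7] open 10.8
pos [0.5904 0.1125 0.0738] [1.7983e+02 7.0000e-02 9.2680e+01] d_cm [-0.02 -0.06  0.33] turn [ 0.003  0.001 -0.   ]
```

```bash
python3 -m pendant '[[[0,-0.05,0.1,0.002,0,0,0],[0,-0.02,0.08,0,0,0,0]]]'; python3 -m pendant '[[[0,0,0.06,0,0,0,0]]]'; python3 -m pendant '[[[0,0,0.05,0,0,0,0]]]'; python3 -m pendant '[[[0,0,0.05,0,0,0,0]]]'
```

```text
time: 20.27
ee_pos: [0.5897, 0.1125, 0.0719]
tcp_rot: [179.9, 0.1, 92.7]
wrist_force: [-0.3, 0.9, -0.6]
opening: 0.0108
time: 20.35
ee_pos: [0.5897, 0.1124, 0.0712]
tcp_rot: [179.9, 0.1, 92.7]
wrist_force: [-0.2, -0.5, -1.5]
opening: 0.0107
time: 20.43
ee_pos: [0.5897, 0.1125, 0.0706]
tcp_rot: [179.9, 0.1, 92.7]
wrist_force: [-0.1, 0.7, -1.7]
opening: 0.0106
time: 20.52
ee_pos: [0.5897, 0.1125, 0.0702]
tcp_rot: [179.9, 0.1, 92.7]
wrist_force: [-3.2, -0.3, 5.3]
opening: 0.0106
```

Seated again at z 0.0702, the same height as before, so there was no slip. Releasing.

```bash
python3 -m pendant '[[[0,0,-0.02,0,0,0,0],[0,0,0,0,0,0,60],[0,0,0,0,0,0,60],[0,0,0,0,0,0,60],[0,0,0,0,0,0,60]]]'; python3 -m pendant '[[[0,0,0,0,0,0,60],[0,0,0,0,0,0,60],[0,0,0,0,0,0,60]]]'; python3 go.py .5898 .1123 .0705 92.7
```

```text
time: 20.93
ee_pos: [0.5901, 0.1125, 0.0708]
tcp_rot: [179.9, 0.1, 92.7]
wrist_force: [-0.1, 0.2, 0.2]
opening: 0.0512
time: 21.18
ee_pos: [0.5902, 0.1125, 0.071]
tcp_rot: [179.9, 0.1, 92.7]
wrist_force: [0.4, -0.2, 0.4]
opening: 0.0511
q [10.8 11.6 -0.2 78.  -0.1 98.2] t 21.18 F [ 0.4 -0.2  0.4] open 51.1
pos [0.5902 0.1125 0.071 ] [1.7987e+02 6.0000e-02 9.2680e+01] d_cm [-0.02 -0.04  0.05] turn [ 0.002  0.001 -0.   ]
```

```bash
python3 -m pendant '[[[0,0,-1,0,0,0,60],[0,0,-1.5,0,0,0,60],[0,0,-2,0,0,0,60],[0,0,-2,0,0,0,60],[0,0,-2,0,0,0,60]]]'; python3 -m pendant '[[[0,0,-2,0,0,0,60],[0,0,-1,0,0,0,60],[0,0,0,0,0,0,60],[0,0,0,0,0,0,60]]]'
python3 w.py w5 pin_grip pin_collar lock_slot
python3 - <<'E'
from h import *
im2,_=cam('scene');im3,_=cam('side'); im=cv2.imread('pics/w5.png')[:,:,::-1]
save('f.png',np.hstack([cv2.resize(im,(480,360)),np.vstack([cv2.resize(im2[250:310,330:410],(240,180)),cv2.resize(im3[190:265,310:410],(240,180))])]))
print([m['uv'] for m in bot.mark_of('scene','knob_pin_head')],[m['uv'] for m in bot.mark_of('scene','tin_mid')])
E
```

```text
time: 21.6
ee_pos: [0.5874, 0.1122, 0.1564]
tcp_rot: [-179.7, 0.1, 92.7]
wrist_force: [-0.1, 0.8, -0.5]
opening: 0.0512
time: 21.93
ee_pos: [0.589, 0.1125, 0.1949]
tcp_rot: [179.9, 0.1, 92.7]
wrist_force: [0.6, 0.7, -0.4]
opening: 0.0514
[0.589  0.1125 0.1947] [1.7988e+02 6.0000e-02 9.2680e+01]
pin_grip [([313.5, 236.8], [0.5869, 0.1069, 0.067])]
pin_collar [([316.2, 224.7], [0.5886, 0.1103, 0.045])]
lock_slot []
[[212.5, 253.1]] [[505.1, 238.4]]
```

View pics/f.png

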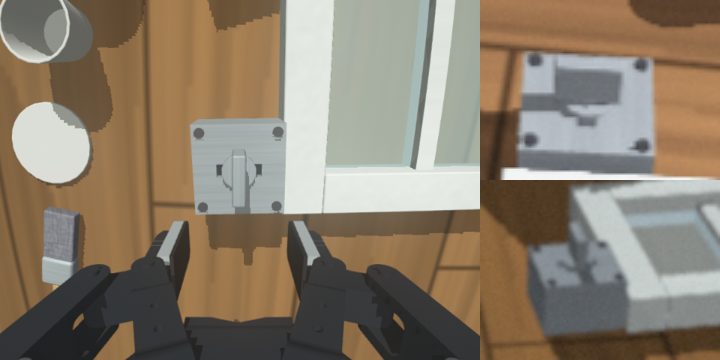

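The pin stands in the lock with its collar on the lid. The bar lies across the slot at wrist crop (239,178), with the slot ends showing on both sides. The gripper is clear. Handing in.

```bash
python3 -c "
from workcell import bot
print(bot.job_done())"
```

```text
the job is handed in; nothing more can be done
None
```

The T-handled pin is in the lock box, fully home, turned about 91° and released. I handed the job in at about 22 s of the 72 s allowed.

- **Fit and turn:** I lifted the grey pin from the rack and lowered it into the slot, where it seated at about 5 N. It then turned freely.
- **Tug test:** The pin caught after about 6 mm of free lift. I held a steady wrist pull of 13.6–14.5 N for over 1 s, about 12.5 N on the lock after the pin's weight, and it did not move.
- **Tug force above target:** For about 2 s beforehand the pull ran higher than intended, up to about 20 N at the wrist. Sideways force reached about 6 N. The highest combined reading was about 21 N, under the 30 N limit, but I only read force at the end of each move.
- **Reseating:** Lowered again, the pin touched down at the same tool height as before (0.0702 m), so it had not slipped in the grip.
- **Last checks:** The final pictures show the collar on the lid, the bar across the slot and the gripper clear above. The knob pin and the tin were found within about 3 pixels of where they started, within the detector's scatter.
- **Disagreement:** The gripper read about 10.7 mm on the 12 mm bar throughout. It held without slipping.

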